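# Drop the used sauce cup through the spring flap of the return station

## Robot

A 7-joint arm with a two-finger parallel gripper is mounted at the origin on the work surface. World frame = base frame: x ahead of the robot, y to its left, z up, the work surface at z = 0. Lengths are in m, angles in rad, forces in N, time in s.
With the tool pointing down it reaches from about 0.4 to 0.75 m from the base axis. Payload 19.5 kg.
Tool frame: the origin (TCP) lies on the mounting face of the last link; the fingertips stand 173 mm ahead of it and the grasp point (between the pads) lies 155 mm ahead of it (bot.tips_ahead is the distance from the TCP to the fingertips, in m); z points along the fingers, y is the direction in which the jaws open and shut (so a half turn about z gives the same grasp; the last joint's range is limited). The gripper opens to 85 mm and grips with 20 to 120 N. Pads are 22 mm wide; open, the fingers measure 114 mm over their backs; the gripper's body (76 mm by 85 mm) begins 54 mm behind the grasp point. The pads swing forward as they close: fully open they stand 13 mm farther back than shut.
Start: joints at [1.25, 0.707, -0.028, 1.485, 0.022, 0.951, -0.075], TCP at [0.158, -0.553, 0.405] pointing down, gripper open.
Joint ranges: [-2.71, 2.71], [-0.32, 2.16], [-1.57, 1.52], [0, 2.45], [-1.46, 4.6], [0, 2.02], [-2.83, 2.83]. Speed limits (rad/s): [1.89, 1.89, 2.57, 2.57, 3.01, 3.01, 3.01].

## Interface

Orientations are given as a unit quaternion [x, y, z, w].
In Python, from station import telemetry, optics, workorder, look_for, place_of, bot gives the robot as it stands.
- The arm moves only by the shell command python3 -m pendant 'ROWS' [OPENING] [FORCE]. ROWS is JSON, a list that holds one entry, the list of rows, each a list of 6 numbers: the shift along the tool's x, y, z each as a share of 150 mm, from -1 to 1, then the turn, a rotation vector about the tool's x, y, z each as a share of 2 pi rad, from -1 to 1. A call has 1 to 5 rows; each row is the pose to reach, as a shift and turn from the pose commanded when the call began, along the tool's axes at that moment, turning the shorter way round; what a row does not reach only later rows make up. A row lasts 1/12 s, in which the tool goes at most 41.7 mm and 7.16 degrees, less where a joint would pass 70% of its speed; a pose out of reach is approached as far as the arm can. A call with a number of a shift or a turn outside -1 to 1 is refused whole. A call with a gripper value outside its range is refused whole. OPENING is the opening, from 0 (shut) to 1 (fully open), set as the call begins (- or left out, the last holds). The fingers move at their own pace and stop on an object; FORCE is the grip in N (left out, the last holds). Time passes only in rows, so rows that repeat a pose let the fingers close. It gives the time, the measured TCP pose, the force and the opening at its end, in the units of the state.
- telemetry.state(): the state, without advancing time (a new reading comes with each control period).
- optics.read_camera(name): name is "scene" or "top"; returns a dict with "color" (400x640x3 uint8, blue, green, red), "range_z" (400x640 float32, m along the optical axis (not along the pixel's ray), 0 where there is no reading), "intrinsics" (3x3 intrinsics, pixels), "T" (4x4, takes a point from camera to world coordinates). Camera axes: x right, y up, looking along -z (the intrinsics and any distortion apply to the point x, -y, -z); pixel columns grow to the right and rows downward; lengths in m; the calibration is good to about 2 mm. A picture is of the moment at which its call begins.
- workorder.hand_in(): hands the job in, once; it reports no verdict.
Trained networks look in the newest picture that a camera, given by its name, has taken for a name from the list of things; names that differ only in an ending like _2 or _b are one class to them, and where a whole thing is asked for, a point or a joint stands for the part that bears it (a point fixed in the world has none). Each returns a list of dicts, best first, with "conf" (0 to 1); they miss things now and then, are a little off and sometimes report something else, mostly with a low value. They report only what shows in the picture. A call takes as long as a camera call. They do not tell look-alikes from the thing itself.
- look_for(camera, target): "extent" ([left, top, right, bottom] in pixels, round what is visible of it).
- place_of(camera, target): "at" ([column, row] in pixels: a listed point, or the origin of a listed thing).
The state is a dict: "clock": time; "joints": joint angles; "qd": joint speeds; "tau": joint torques, N m; "tool_pos": TCP position; "tcp_rot": TCP orientation; "force": force on the tool from outside, world axes, zero at the start; "torque": the same for the moment, N m; "width": opening from 0.0 (shut) to 1.0 (fully open).
Only numpy, scipy, OpenCV 4.12 (cv2) and the standard library are available. Lean on these libraries where they do the work, as an engineer would, in place of code of your own. Each camera call takes 0.05 s, during which the arm holds its last target.

## Task

Put the used, lidded steel sauce cup away in the return station: with one finger push the spring flap open and hold it, and with the other finger push the cup along its lane through the opening so that it drops into the catch bin. Only slide the cup, never lift it or press it against the flap; the finger opens the flap before the cup reaches it and still holds it open when the cup drops. Then let the flap swing fully shut and leave the rest of the counter as it stands.

Things in the scene. Friction and masses are not known exactly. Their poses are not given: they have to be found in the camera images.
- station: Fixed steel station. Origin on the table (z = 0) under the middle of the shut flap; x points through the flap into the bin, y left, z up (mm in this frame below). Flat white deck at z = 75, x -165 to 6, y -80 to 80, where it breaks off to the bin. The flap stands at x = 0 between a jamb at y -75 to -80 and a hinge post at y = 78, both up to z = 122; nothing above it.
- lane (a point): Point on the deck (station x -80, y -48, z 75), on the centre line of the cup's lane, which runs along station x on the right of the deck: 54 mm wide, between a wall at y = -75 (top z 105) and a low rib at y = -21 to -17 (7 mm high, top z 82). Left of the rib the deck is free for the other finger.
- bin (a point): Centre of the floor of the open-topped steel catch bin behind the flap (station x 104, y 0, z 5). Inside it spans station x 6 to 202, y -76 to 76; walls up to z = 115.
- flap (a joint): Angle of the grey flap, rad: 0 shut, 1.45 stop. Upright plate 6 thick, 39 high (station z 83 to 122), upright hinge at its left end (x 0, y 75), free right edge at y -70. Opens only into the bin: at angle a it lies along (sin a, -cos a) from the hinge. A spring (0.26 N m shut, 0.40 at 1 rad) shuts it when let go. It swings above a cup lying in the bin.
- flap_edge (a point): Point on the deck-side face of the flap, at its free edge, half way up the flap (station x = -3, y = -70, z = 103 mm when shut).
- cup: Used round steel sauce cup with its flat lid on: a plain upright cylinder, 50 mm diameter, 35 mm high, about 0.09 kg; slides easily on the deck. Origin at the centre of its underside, z up. It starts upright in the lane of the deck, its centre 55 to 100 mm before the shut flap, and may lie any way round in the bin at the end.
- shaker: Aluminium salt shaker, 38 mm diameter, 58 mm high, standing on the left front part of the deck, left of the rib; leave alone. Origin under its centre.
- bottle: Squeeze bottle, 62 mm diameter, 165 mm high, standing on the table beside the station; leave alone. Origin under its centre.
- jar: Lidded jar, 68 mm diameter, 95 mm high, standing on the table beside the station; leave alone. Origin under its centre.
- mill: Dark wooden pepper mill, 54 mm diameter, 128 mm high, standing on the table beside the station; leave alone. Origin under its centre.
- bowl: Steel bowl, 110 mm diameter, 50 mm high, on the table to the right of the station; leave alone. Origin under its centre.
- spatula: Spatula lying on the table to the left; leave alone.
- tongs: Steel tongs, 210 mm long, lying on the table to the right; leave alone.
Things that resemble listed ones, but are neither listed nor needed, are in the scene too. What is shaped like the cup but orange or purple is not meant.

How it is judged:
On the way, in this order (a step that is already met when the one before it is completed fails the run):
1. a finger has pushed the flap well open (over 0.3 rad) while the cup still stands on the deck (contact force between the fingers and flap above 0.5 N and value of joint flap above 0.3 rad and z of cup in the frame of station above 0.07 m and x of cup in the frame of station below 0.004 m), for 0.05 s.
2. the cup has dropped into the bin while a finger still holds the flap open (contact force between the fingers and flap above 0.5 N and x of cup in the frame of station between 0.006 and 0.2 m and y of cup in the frame of station between -0.077 and 0.077 m and z of cup in the frame of station below 0.06 m and value of joint flap above 0.3 rad), for 0.05 s.
At the end, for the whole second after the job is handed in: The cup lies at rest (under 30 mm/s) inside the catch bin below the deck (its origin under 60 mm above the table) and the flap is shut again (within 0.05 rad) (x of cup in the frame of station between 0.006 and 0.2 m and y of cup in the frame of station between -0.077 and 0.077 m and z of cup in the frame of station below 0.06 m and linear speed of cup below 0.03 m/s and value of joint flap below 0.05 rad); the robot touches nothing.
It fails at once if the cup is lifted more than 20 mm above the deck (z of cup in the frame of station above 0.095 m).
It fails at once if the cup is pressed against the flap (over 1.5 N) (contact force between cup and flap above 1.5 N).
It fails at once if a bystander is moved by more than 25 mm (distance of any of shaker, bottle, jar, mill, bowl, spatula, tongs from where it was at the start of the episode above 0.025 m).
It also fails if it takes over 38 s, if anything falls off the work surface, if the arm or the gripper's body presses on something with over 40 N, if the wrist force passes 120 N, or if a joint passes its speed limit or range.

## Working session

There is one attempt and no reset: what is moved stays moved. The work goes in short steps, Python scripts to look and compute and a shell command to move; the robot and the scene stay as the last step left them, time stands still between calls to the robot, and variables do not carry over. Pictures are saved under pics/ and viewed, and the job is handed in when it is done.

```bash
ls; mkdir -p pics; python3 - <<'E'
from station import telemetry, optics, look_for, place_of, bot
import cv2,numpy as np
s=telemetry.state();print(s)
for c in("scene","top"):
    p=optics.read_camera(c);cv2.imwrite(f"pics/{c}0.png",p["color"]);print(c,p["intrinsics"],p["T"])
    np.savez(f"{c}0.npz",**p)
    for t in["station","cup","flap","shaker"]:print(t,[(round(d["conf"],2),np.round(d["extent"])) for d in look_for(c,t)])
    for t in["station","lane","bin","flap_edge","cup","shaker"]:print(t,[(round(d["conf"],2),np.round(d["at"],1)) for d in place_of(c,t)])
print(bot.tips_ahead, telemetry.state()["clock"])
E
```

```text
pics
{'clock': 0.0, 'joints': array([ 1.2503039 ,  0.70712416, -0.02761352,  1.48496827,  0.02198173,
        0.95089861, -0.07550477]), 'qd': array([-0.00031016,  0.00078197,  0.00012637, -0.00147876, -0.0007129 ,
        0.00056126, -0.00143188]), 'tau': array([-9.94460206e-04, -8.83224249e+01,  1.23383626e+00, -2.36166555e+01,
        1.66950538e-02,  6.56666452e-03,  9.37597247e-05]), 'tool_pos': array([ 0.15822581, -0.5527362 ,  0.40422247]), 'tcp_rot': array([ 9.90301205e-01,  1.38936040e-01, -8.71770783e-05, -5.41342303e-04]), 'force': array([ 0.46018849,  0.16551421, -0.26679575]), 'torque': array([-0.01805354, -0.01675406, -0.01493874]), 'width': 0.9977739957011275}
scene [[453.59474208   0.         323.01516618]
 [  0.         453.59474208 198.58773901]
 [  0.           0.           1.        ]] [[ 0.0102693  -0.66628867  0.7456232   1.41827252]
 [ 0.99991549  0.01278726 -0.00234492  0.00903781]
 [-0.00797208  0.74558427  0.66636367  0.83799722]
 [ 0.          0.          0.          1.        ]]
station [(0.59, array([264., 158., 342., 300.]))]
cup [(0.86, array([252., 164
[... 956 characters left out ...]
0.00000000e+00  1.00000000e+00]]
station [(0.7, array([303., 102., 373., 256.]))]
cup [(0.75, array([342., 270., 359., 289.])), (0.73, array([348., 214., 366., 234.])), (0.56, array([376., 257., 396., 274.]))]
flap [(0.49, array([310., 185., 365., 192.]))]
shaker [(0.68, array([316., 234., 326., 251.]))]
station [(0.57, array([336.5, 192.6])), (0.23, array([341.1, 158.4]))]
lane [(0.94, array([358.7, 219.2])), (0.4, array([338.6, 159. ]))]
bin [(0.95, array([338.2, 157.6]))]
flap_edge [(0.79, array([367.8, 189.7])), (0.24, array([357.8, 222.1]))]
cup [(0.88, array([383.8, 264.2])), (0.74, array([347.5, 279.1])), (0.51, array([358. , 224.8]))]
shaker [(0.73, array([325.7, 240.9]))]
0.1734 1.1
```

View images.

```bash
python3 - <<'E'
import cv2
for c,b in(("scene",(200,130,420,310)),("top",(260,80,420,300))):
    i=cv2.imread(f"pics/{c}0.png");x0,y0,x1,y1=b
    f=min(800/(x1-x0),600/(y1-y0));cv2.imwrite(f"pics/{c}0c.png",cv2.resize(i[y0:y1,x0:x1],None,fx=f,fy=f,interpolation=cv2.INTER_CUBIC))
E
```

```text
(no output)
```

View pics/scene0.png

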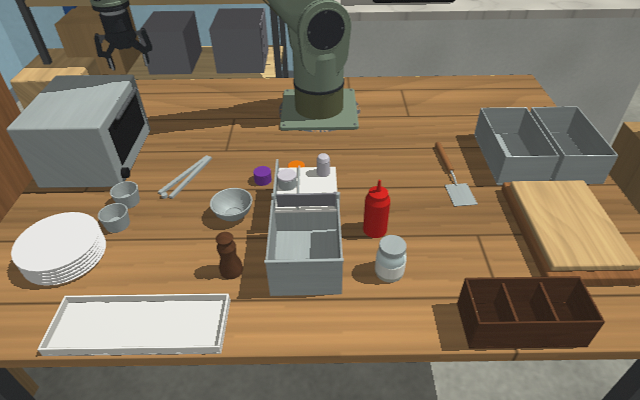

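View pics/top0.png

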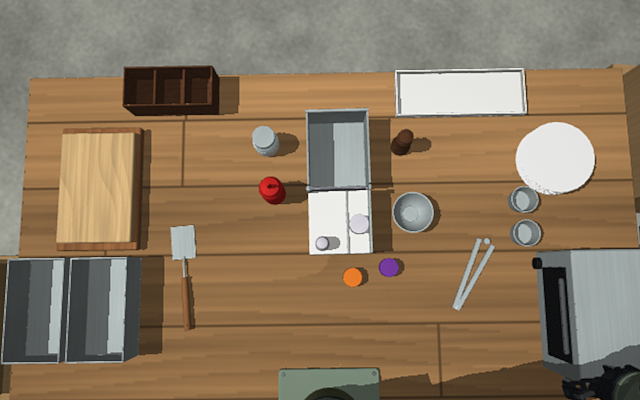

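```bash
sleep 1
```

```text
(no output)
```

View pics/scene0c.png

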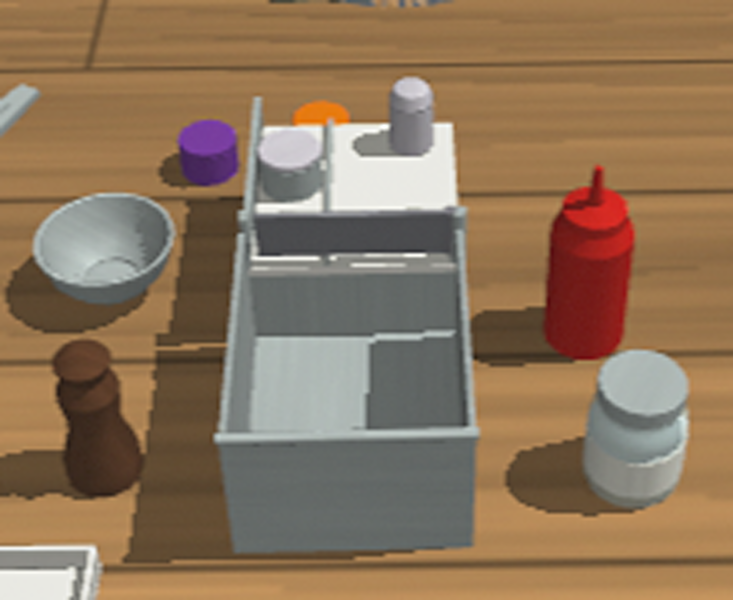

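View pics/top0c.png

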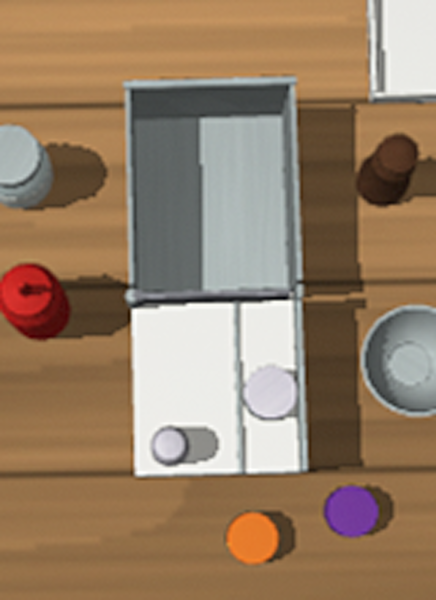

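The images show the steel cup in the lane at top (358,224) and scene (287,179). Things it could be taken for:
- orange look-alike, top (353,277)
- purple look-alike, top (389,267)
- two open steel cups, top (525,199) and (526,233)
- shaker, top (322,243)

I choose the steel one in the lane. Next I measure the station pose.

```bash
cat > h.py <<'E'
import numpy as np
def cloud(p):
    K=p["intrinsics"];T=p["T"];d=p["range_z"]
    v,u=np.mgrid[0:d.shape[0],0:d.shape[1]]
    X=np.stack([(u-K[0,2])/K[0,0]*d,-(v-K[1,2])/K[1,1]*d,-d],-1)
    W=X@T[:3,:3].T+T[:3,3];W[d==0]=np.nan
    return W
def px2z(p,px,z):
    K=p["intrinsics"];T=p["T"]
    r=T[:3,:3]@np.array([(px[0]-K[0,2])/K[0,0],-(px[1]-K[1,2])/K[1,1],-1]);return T[:3,3]+r*(z-T[2,3])/r[2]
E
python3 - <<'E'
import numpy as np,cv2
from h import *
for c in("top","scene"):
    p=np.load(f"{c}0.npz");W=cloud(p)
    roi=(W[...,0]>.3)&(W[...,0]<.85)&(W[...,1]>-.17)&(W[...,1]<.11)
    z=W[...,2]
    print(c,"table",np.nanmedian(z[(W[...,0]>.3)&(W[...,0]<.7)&(abs(z)<.02)]))
    dk=roi&(z>.065)&(z<.081)
    P=W[dk]; print("deck n",len(P),"z",np.median(P[:,2]))
    n,l,st,_=cv2.connectedComponentsWithStats(dk.astype(np.uint8))
    for i in range(1,n):
        if st[i,4]>40:
            Q=W[l==i]; print(st[i],"box",Q.min(0).round(4),Q.max(0).round(4),cv2.minAreaRect((Q[:,:2]*1000).astype(np.float32)))
    hi=roi&(z>.095)
    n,l,st,_=cv2.connectedComponentsWithStats(hi.astype(np.uint8))
    for i in range(1,n):
        if st[i,4]>20: 
            Q=W[l==i];print("hi",st[i],Q.min(0).round(3),Q.max(0).round(3),np.median(Q,0).round(4))
p=np.load("top0.npz")
print("lane",px2z(p,(358.7,219.2),.075),"bin",px2z(p,(338.2,157.6),.005),"edge",px2z(p,(367.8,189.7),.103),"stat",px2z(p,(336.5,192.6),0),"cup",px2z(p,(358,224.8),.075),"sh",px2z(p,(325.7,240.9),.075))
p=np.load("scene0.npz")
print("lane",px2z(p,(282.2,185.9),.075),"bin",px2z(p,(306.8,259.8),.005),"edge",px2z(p,(276.1,200.3),.103),"cup",px2z(p,(287.2,183.8),.075),"sh",px2z(p,(319.9,174.1),.075))
E
```

```text
top table 0.0011260919614977105
deck n 3280 z 0.0755102244387792
[307 114  58   4 115] box [ 0.7949 -0.1058  0.0651] [0.801  0.0471 0.081 ] ((798.5887451171875, -29.318801879882812), (4.472262382507324, 152.89407348632812), 1.0672399997711182)
[ 306  187   65   67 3126] box [ 0.431  -0.1111  0.0652] [0.6028 0.0518 0.081 ] ((514.5372924804688, -30.170516967773438), (170.8806915283203, 158.14193725585938), 2.1036367416381836)
hi [ 305  108   67  144 1044] [ 0.434 -0.113  0.095] [0.805 0.051 0.126] [ 0.6433 -0.0806  0.1117]
hi [306 185  60   7 244] [ 0.59  -0.1    0.095] [0.601 0.051 0.132] [ 0.5941 -0.0209  0.1205]
hi [315 236  14  14 161] [ 0.44  -0.004  0.099] [0.473 0.029 0.139] [0.4569 0.0138 0.1307]
scene table -0.0008907324622627888
deck n 1866 z 0.07365590350172241
[ 277  166   61   28 1073] box [ 0.4286 -0.1076  0.0694] [0.5437 0.048  0.0809] ((486.06243896484375, -29.84515380859375), (114.95568084716797, 155.07945251464844), 0.36566054821014404)
[274 198  64  18 383] box [ 0.5653 -0.1079  0.065 ] [0.6165 0.0456 0.0806] ((593.0513916015625, -30.60577392578125), (153.31788635253
[... 172 characters left out ...]
38830566, 158.80003356933594), 0.19423414766788483)
hi [317 153  14  19 198] [ 0.444 -0.003  0.095] [0.479 0.032 0.134] [0.4691 0.0132 0.1201]
hi [ 265  159   79  110 1928] [ 0.435 -0.113  0.095] [0.807 0.053 0.124] [ 0.6172 -0.0535  0.1093]
lane [ 0.51743818 -0.08437963  0.075     ] bin [ 0.69715411 -0.03593884  0.005     ] edge [ 0.59040991 -0.10764451  0.103     ] stat [ 0.59929506 -0.02952877  0.        ] cup [ 0.50286744 -0.08221643  0.075     ] sh [0.46235196 0.00232216 0.075     ]
lane [ 0.51281113 -0.09423253  0.075     ] bin [ 0.70546104 -0.02912564  0.005     ] edge [ 0.59989881 -0.10216992  0.103     ] cup [ 0.50452777 -0.08159256  0.075     ] sh [0.46563306 0.00436775 0.075     ]
```

```bash
python3 - <<'E'
import numpy as np,cv2
from h import *
def fit(P,ax):
    # ax=0: line y = a + b x
    i,j=(0,1) if ax==0 else (1,0)
    x,y=P[:,i],P[:,j];m=np.ones(len(x),bool)
    for _ in range(6):
        b,a=np.polyfit(x[m],y[m],1);r=y-a-b*x;m=abs(r-np.median(r[m]))<max(.004,0)
    return len(x),round(b,4),a+b*np.array([x.min(),x.max()]).round(4),x.min().round(3),x.max().round(3)
for c in("top","scene"):
    p=np.load(f"{c}0.npz");W=cloud(p);x,y,z=[W[...,i] for i in range(3)]
    s=abs(z-.114)<.007
    print(c)
    for nm,m,ax in [("L",s&(x>.61)&(x<.79)&(abs(y-.05)<.02),0),("R",s&(x>.61)&(x<.79)&(abs(y+.11)<.02),0),
      ("far",s&(abs(x-.80)<.012)&(y>-.1)&(y<.04),1),("flap",(z>.113)&(z<.13)&(abs(x-.594)<.01)&(y>-.095)&(y<.035),1),
      ("lanewall",(abs(z-.104)<.006)&(x>.44)&(x<.58)&(abs(y+.11)<.02),0),("cuptop",(abs(z-.11)<.006)&(np.hypot(x-.503,y+.082)<.03)&(y>-.104),1)]:
        P=W[m]; 
        if len(P)>8: print(nm,fit(P,ax),P.mean(0).round(4))
        if nm=="cuptop" and len(P)>8:print(P.min(0),P.max(0),cv2.minEnclosingCircle((P[:,:2]*1000).astype(np.float32)))
    # deck edges
    d=(abs(z-.0755)<.004)
    print("deckfront/leftedge")
    e=[]
    for yy in np.arange(-.095,.04,.01):
        q=d&(abs(y-yy)<.004)&(x>.4)&(x<.6); e.append((yy,x[q].min()))
    e=np.array(e);print("front",np.polyfit(e[:,0],e[:,1],1).round(4), np.median(e[:,1]))
    e=np.array([(xx,y[d&(abs(x-xx)<.004)&(abs(y)<.13)].max()) for xx in np.arange(.44,.54,.01)]);print("left",np.polyfit(e[:,0],e[:,1],1).round(4),np.median(e[:,1]))
E
```

```text
top
L (103, np.float64(0.0099), array([0.04683393, 0.04855595]), np.float64(0.611), np.float64(0.784)) [0.6953 0.0477 0.1151]
R (128, np.float64(0.0098), array([-0.10963894, -0.107898  ]), np.float64(0.611), np.float64(0.789)) [ 0.6981 -0.1088  0.1148]
far (153, np.float64(-0.0112), array([0.79979067, 0.79825244]), np.float64(-0.1), np.float64(0.038)) [ 0.7995 -0.0312  0.1167]
flap (146, np.float64(-0.0019), array([0.59560631, 0.59535865]), np.float64(-0.095), np.float64(0.035)) [ 0.5956 -0.0307  0.1214]
lanewall (147, np.float64(0.0152), array([-0.11082728, -0.10873568]), np.float64(0.441), np.float64(0.579)) [ 0.5075 -0.1069  0.1057]
cuptop (296, np.float64(0.0174), array([0.5041128 , 0.50491204]), np.float64(-0.103), np.float64(-0.057)) [ 0.5045 -0.0804  0.1108]
[ 0.48171269 -0.10315759  0.10400089] [ 0.527751   -0.05722571  0.11589246] ((504.7397155761719, -80.90225219726562), 24.776203155517578)
deckfront/leftedge
front [-0.0111  0.432 ] 0.43250727489986507
left [0.0182 0.0371] 0.04560892299788858
scene
L (109, np.float64(0.0082), array([0.04737493, 0.04879115]), np.float64(0.61
[... 232 characters left out ...]
, np.float64(-0.099), np.float64(0.039)) [ 0.8022 -0.0301  0.1149]
flap (206, np.float64(-0.0124), array([0.59955269, 0.59797075]), np.float64(-0.094), np.float64(0.033)) [ 0.5983 -0.0309  0.1185]
lanewall (128, np.float64(0.0132), array([-0.11003871, -0.10824512]), np.float64(0.443), np.float64(0.579)) [ 0.5094 -0.1038  0.1047]
cuptop (199, np.float64(-0.0297), array([0.50860063, 0.50721078]), np.float64(-0.103), np.float64(-0.057)) [ 0.5079 -0.08    0.1082]
[ 0.48402569 -0.10348505  0.10401143] [ 0.53127101 -0.05670104  0.11176212] ((506.21240234375, -80.08604431152344), 25.20403289794922)
deckfront/leftedge
front [0.2024 0.4462] 0.4334174323145073
left [0.0092 0.0419] 0.046301732521712255
```

```bash
cat >> h.py <<'E'
from scipy.spatial.transform import Rotation as R
def S2W(x,y,z):  # station mm -> world m
    c,s=np.cos(.010),np.sin(.010);x,y,z=x/1e3,y/1e3,z/1e3
    return np.array([.597+c*x-s*y,-.0314+s*x+c*y,z])
def plan(st,pos,toolx_deg,ang=None):
    # shares from current (measured) pose to world pos with tool down and tool x at the world angle
    C=R.from_quat(st["tcp_rot"]);a=np.radians(toolx_deg)
    M=np.array([[np.cos(a),np.sin(a),0],[np.sin(a),-np.cos(a),0],[0,0,-1.]])
    sh=C.inv().apply(pos-st["tool_pos"])/.15
    rv=(C.inv()*R.from_matrix(M)).as_rotvec()/(2*np.pi)
    return sh.round(4),rv.round(4)
E
python3 - <<'E'
import numpy as np
from h import *
from station import telemetry
p=np.load("scene0.npz");W=cloud(p);x,y,z=[W[...,i] for i in range(3)]
m=(y<-.35)&(z>.12)&(x>-.2)&(x<.6)&(y>-.9);print("oven",np.nanpercentile(W[m],[1,50,99],axis=0).round(3))
m=(np.hypot(x-.158,y+.553)<.12)&(z>.1);print(np.nanpercentile(W[m],[0,1,50,99],axis=0).round(3))
st=telemetry.state();print(st["clock"],plan(st,[.489,-.0415,.37],138.6))
E
```

```text
oven [[ 0.138 -0.79   0.123]
 [ 0.313 -0.615  0.207]
 [ 0.432 -0.489  0.437]]
[[ 0.128 -0.672  0.1  ]
 [ 0.135 -0.661  0.106]
 [ 0.184 -0.555  0.305]
 [ 0.273 -0.482  0.442]]
1.1 (array([ 3.0578, -2.6702,  0.2315]), array([-0.    , -0.    , -0.3406]))
```

```bash
python3 -m pendant '[[[0.66,-0.85,-0.1,0,0,-0.08],[0.66,-0.85,-0.1,0,0,-0.08],[0.66,-0.85,-0.1,0,0,-0.08],[0.66,-0.85,-0.1,0,0,-0.08],[0.66,-0.85,-0.1,0,0,-0.08]]]' 1
python3 - <<'E'
from h import *
from station import telemetry
st=telemetry.state();print(st["clock"],plan(st,[.489,-.0415,.37],138.6),st["joints"].round(2))
E
```

```text
clock: 1.52
tool_pos: [0.2207, -0.3982, 0.4208]
tcp_rot: [0.922, 0.387, 0.001, -0.0]
force: [0.2, 0.5, 1.0]
width: 0.999
1.5167 (array([ 2.9496, -0.386 ,  0.3438]), array([ 3.000e-04, -2.000e-04, -2.583e-01])) [ 1.1   0.51 -0.18  1.87  0.12  0.77  0.09]
```

```bash
python3 -m pendant '[[[1,-0.15,0.1,0,0,-0.095],[1,-0.15,0.1,0,0,-0.095],[1,-0.15,0.1,0,0,-0.095],[1,-0.15,0.1,0,0,-0.095],[1,-0.15,0.1,0,0,-0.095]]]'
python3 - <<'E'
from h import *
from station import telemetry
st=telemetry.state();print(st["clock"],plan(st,[.489,-.0415,.37],138.6),st["joints"].round(2))
E
```

```text
clock: 1.93
tool_pos: [0.3118, -0.2775, 0.4047]
tcp_rot: [0.768, 0.641, 0.001, -0.0]
force: [-0.9, -0.4, 0.6]
width: 1.001
1.9333 (array([1.7586, 0.8814, 0.235 ]), array([ 3.000e-04, -1.000e-04, -1.635e-01])) [ 0.86  0.5  -0.33  2.01  0.25  0.67  0.19]
```

```bash
python3 -m pendant '[[[1,0.5,0.1,0,0,-0.095],[1,0.5,0.1,0,0,-0.095],[1,0.5,0.1,0,0,-0.095],[1,0.5,0.1,0,0,-0.095],[1,0.5,0.1,0,0,-0.095]]]'
python3 - <<'E'
from h import *
from station import telemetry
st=telemetry.state();print(st["clock"],plan(st,[.489,-.0415,.37],138.6),st["joints"].round(2))
E
```

```text
clock: 2.35
tool_pos: [0.4148, -0.1425, 0.3896]
tcp_rot: [0.544, 0.839, 0.002, 0.0]
force: [-0.1, 0.3, 1.2]
width: 1.006
2.35 (array([0.4134, 0.7253, 0.1339]), array([ 0.0006, -0.0001, -0.0683])) [ 0.54  0.56 -0.47  1.97  0.38  0.69  0.26]
```

```bash
python3 -m pendant '[[[0.41,0.72,0.13,0,0,-0.068],[0.41,0.72,0.13,0,0,-0.068],[0.41,0.72,0.13,0,0,-0.068],[0.41,0.72,0.13,0,0,-0.068],[0.41,0.72,0.13,0,0,-0.068]]]'
python3 - <<'E'
from h import *
import cv2
from station import telemetry,optics
st=telemetry.state();print(st["clock"],plan(st,[.489,-.0415,.27],138.6),st["tool_pos"],st["joints"].round(2))
for c in("scene","top"):
    p=optics.read_camera(c);np.savez(c+"1.npz",**p)
    u0,v0,u1,v1=(200,60,400,210) if c=="scene" else (260,150,420,290)
    f=4 if c=="scene" else 4
    cv2.imwrite(f"pics/{c}1.png",cv2.resize(p["color"][v0:v1,u0:u1],None,fx=f,fy=f,interpolation=cv2.INTER_CUBIC))
E
```

```text
clock: 2.77
tool_pos: [0.4871, -0.0478, 0.3697]
tcp_rot: [0.358, 0.934, 0.0, -0.0]
force: [-0.8, -0.2, -0.0]
width: 0.999
2.7667 (array([0.0177, 0.0394, 0.6645]), array([ 0.0001, -0.0002, -0.0017])) [ 0.48706225 -0.04777637  0.36967501] [ 0.34  0.68 -0.55  1.83  0.49  0.78  0.37]
```

View pics/scene1.png

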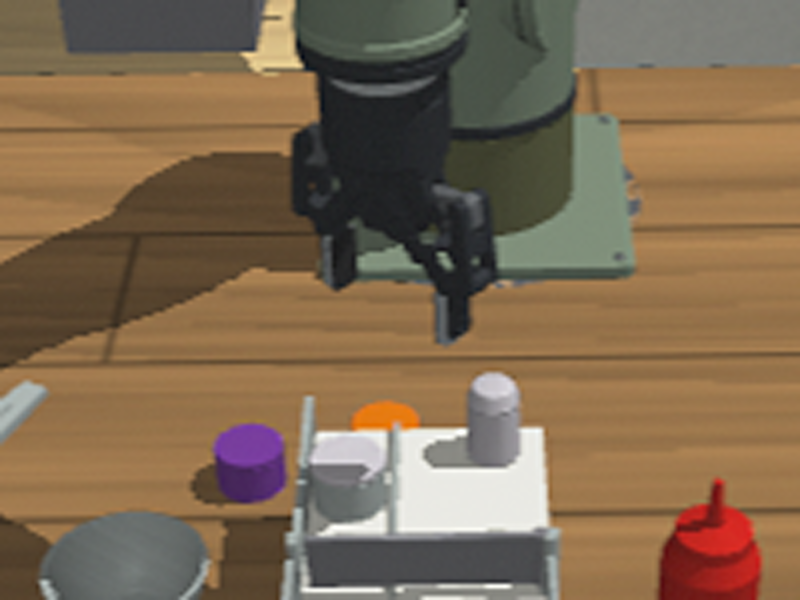

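View pics/top1.png

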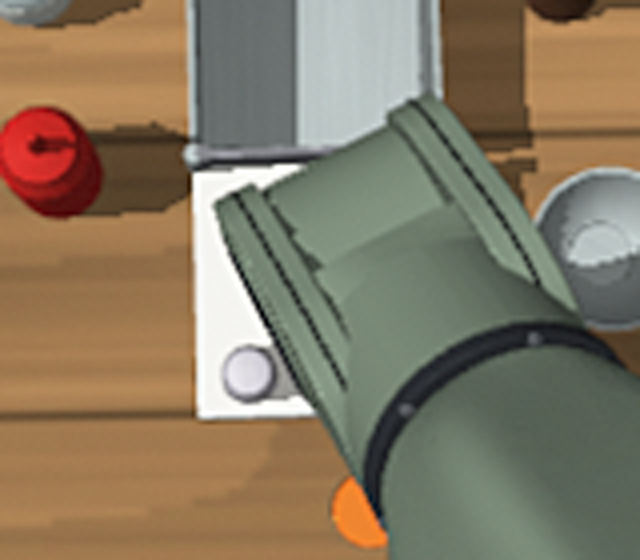

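```bash
python3 - <<'E'
from h import *
p=np.load("scene1.npz");W=cloud(p)
v,u=np.mgrid[0:400,0:640]
C=np.array([.4871,-.0478]);j=np.array([np.cos(np.radians(48.6)),np.sin(np.radians(48.6))]);k=np.array([j[1],-j[0]])
d=W[...,:2]-C;J=d@j*1e3;Kk=d@k*1e3;z=W[...,2]
m=(abs(J)<90)&(abs(Kk)<60)&(z>.15)&(z<.32)
for s in(-1,1):
    for z0 in np.arange(.19,.30,.01):
        q=m&(J*s>5)&(z>=z0)&(z<z0+.01)
        if q.sum()>2: print(s,round(z0,3),q.sum(),"J",np.percentile(J[q],[5,95]).round(1),"K",np.percentile(Kk[q],[5,95]).round(1))
    print("minz",np.sort(z[m&(J*s>5)])[:5].round(4))
E
```

```text
-1 0.21 32 J [-50.7 -39.2] K [-10.8   8.2]
-1 0.22 32 J [-49.4 -40.2] K [-12.3   8.9]
-1 0.23 32 J [-50.1 -39.6] K [-12.1   7.8]
-1 0.24 31 J [-47.7 -39.8] K [-11.7   9. ]
-1 0.25 35 J [-67.4 -39.4] K [-9.8 11. ]
-1 0.26 63 J [-70.6 -29.8] K [-11.2  11.2]
-1 0.27 65 J [-68.9  -7.3] K [-11.3  16.1]
-1 0.28 56 J [-66.2  -7.2] K [-3.1 15.7]
-1 0.29 70 J [-65.6  -7.5] K [ 0.5 18.3]
minz [0.208  0.2093 0.2101 0.2103 0.2107]
1 0.2 3 J [49.6 50.9] K [-5.3  3.7]
1 0.21 19 J [46.7 57. ] K [-6.4 10.9]
1 0.22 32 J [44.8 58.6] K [-5.4  9.6]
1 0.23 35 J [46.7 58. ] K [-5.9  9.9]
1 0.24 16 J [45.7 58.9] K [ 3.2 10.2]
1 0.25 46 J [41.9 74.7] K [-9.8 11.9]
1 0.26 85 J [33.7 75.6] K [-9.8 12.9]
1 0.27 107 J [16.5 73.7] K [-13.2  16. ]
1 0.28 88 J [19.8 73.4] K [-12.1  16.4]
1 0.29 105 J [14.1 71.8] K [-9.2 19. ]
minz [0.2073 0.2081 0.2097 0.2108 0.2116]
```

```bash
python3 -m pendant '[[[0,0,0.2,0,0,0],[0,0,0.4,0,0,0],[0,0,0.4,0,0,0],[0,0,0.4,0,0,0]]]'
python3 - <<'E'
from h import *
from station import telemetry
st=telemetry.state();print(st["clock"],plan(st,[.489,-.0415,.248],138.6),st["tool_pos"])
E
```

```text
clock: 3.2
tool_pos: [0.4861, -0.05, 0.3104]
tcp_rot: [0.362, 0.932, -0.0, -0.001]
force: [0.6, 0.4, 0.8]
width: 0.999
3.2 (array([0.0236, 0.0555, 0.4161]), array([-0.0002, -0.0002, -0.003 ])) [ 0.48610113 -0.05000941  0.31042292]
```

```bash
python3 -m pendant '[[[0.025,0.055,0.0,0,0,-0.003],[0.025,0.055,0.2,0,0,-0.003],[0.025,0.055,0.41,0,0,-0.003],[0.025,0.055,0.41,0,0,-0.003],[0.025,0.055,0.41,0,0,-0.003]]]'
python3 - <<'E'
from h import *
import cv2
from station import telemetry,optics
st=telemetry.state();print(st["clock"],plan(st,[.489,-.0415,.248],138.6),st["tool_pos"])
for c in("scene",):
    p=optics.read_camera(c);np.savez(c+"2.npz",**p)
    u0,v0,u1,v1=(230,110,380,220)
    cv2.imwrite(f"pics/{c}2.png",cv2.resize(p["color"][v0:v1,u0:u1],None,fx=5,fy=5,interpolation=cv2.INTER_CUBIC))
E
```

```text
clock: 3.62
tool_pos: [0.4894, -0.0403, 0.2497]
tcp_rot: [0.352, 0.936, -0.0, -0.0]
force: [0.6, 0.2, 1.2]
width: 0.994
3.6167 (array([-0.0029, -0.0079,  0.0116]), array([-0.    , -0.    ,  0.0005])) [ 0.48944697 -0.04032174  0.24974484]
```

View pics/scene2.png

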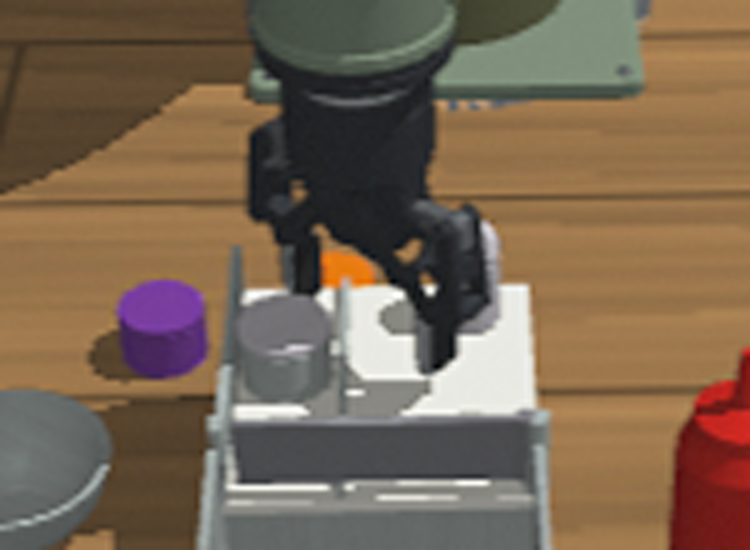

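```bash
python3 - <<'E'
from h import *
p=np.load("scene2.npz");W=cloud(p)
P=(W-[.597,-.0314,0])*1e3; x,y=P[...,0]+.01*P[...,1],P[...,1]-.01*P[...,0];z=P[...,2]
g=p["color"].max(-1)
for nm,m in (("F1",(y<-20)&(y>-75)&(x<-117)&(x>-170)),("F2",(y>0)&(y<60)&(x>-115)&(x<-40))):
  for a,b in((88,95),(95,103),(103,111),(111,120),(120,130)):
    q=m&(z>a)&(z<b)&(g<110)
    if q.sum()>2:print(nm,a,q.sum(),"x",np.percentile(x[q],[5,50,95]).round(1),"y",np.percentile(y[q],[5,50,95]).round(1))
q=(z>104)&(z<116)&(np.hypot(x+91,y+48)<32)&(y>-72);print("cup",x[q].min(),x[q].max(),y[q].min(),y[q].max())
E
```

```text
F1 88 5 x [-143.2 -136.6 -128.8] y [-74.7 -42.2 -35.2]
F1 95 16 x [-141.6 -136.3 -130.1] y [-50.1 -39.2 -34. ]
F1 103 14 x [-138.6 -132.8 -128.7] y [-47.7 -41.5 -35.4]
F1 111 22 x [-142.  -133.1 -128.7] y [-49.  -41.  -33.3]
F1 120 23 x [-141.7 -135.2 -129.7] y [-48.5 -40.5 -33.3]
F2 88 3 x [-70.1 -69.5 -68.6] y [21.5 23.8 23.9]
F2 95 15 x [-72.3 -69.2 -65.7] y [21.4 29.1 36.8]
F2 103 13 x [-71.1 -67.  -64.6] y [21.5 26.7 35.3]
F2 111 24 x [-71.6 -68.5 -65.2] y [21.7 29.3 36.9]
F2 120 17 x [-70.5 -65.9 -64.4] y [19.4 27.  35. ]
cup -117.48816595263746 -66.27677314335904 -71.24903115740139 -24.422699389509184
```

```bash
python3 -m pendant '[[[-0.049,0.026,0.005,0,0,0],[-0.088,0.061,0.005,0,0,0],[-0.128,0.097,0.005,0,0,0],[-0.168,0.132,0.005,0,0,0],[-0.208,0.168,0.005,0,0,0]]]'
cat > chk.py <<'E'
import sys,cv2
from h import *
from station import telemetry,optics
n=sys.argv[1];st=telemetry.state()
q=(st["tool_pos"]-[.597,-.0314,0])*1e3;X,Y=q[0]+.01*q[1],q[1]-.01*q[0]
M=R.from_quat(st["tcp_rot"]).as_matrix();print("clock",st["clock"],"tcp st",X.round(1),Y.round(1),"tip z",(q[2]-161).round(1),"F1 corner x~",(X-20.5).round(1),"toolx",np.degrees(np.arctan2(M[1,0],M[0,0])).round(1),"z tilt",M[:,2].round(3),"F",st["force"].round(1))
p=optics.read_camera("scene");W=cloud(p);np.savez("last.npz",**p)
cv2.imwrite(f"pics/s{n}.png",cv2.resize(p["color"][110:300,230:380],None,fx=4,fy=3.1,interpolation=cv2.INTER_CUBIC) if 0 else cv2.resize(p["color"][140:290,230:390],None,fx=4,fy=4,interpolation=cv2.INTER_CUBIC))
P=(W-[.597,-.0314,0])*1e3; x,y=P[...,0]+.01*P[...,1],P[...,1]-.01*P[...,0];z=P[...,2]
q=(z>106)&(z<114)&(y>-71)&(y<-24)&(x>-115)&(x<40)&(p["color"].min(-1)>115)
if q.sum()>10:print("cup top",q.sum(),np.percentile(x[q],[2,98]).round(1),np.percentile(y[q],[2,98]).round(1))
E
python3 chk.py 3
```

```text
clock: 4.08
tool_pos: [0.53, -0.0425, 0.2506]
tcp_rot: [0.353, 0.936, 0.001, 0.001]
force: [-1.0, 0.5, 0.3]
width: 1.003
clock 4.0833 tcp st -67.1 -10.5 tip z 89.6 F1 corner x~ -87.6 toolx 138.7 z tilt [ 0.003  0.    -1.   ] F [-1.   0.5  0.3]
cup top 28 [-94.6 -36.6] [-69.6 -26.3]
```

View pics/s3.png

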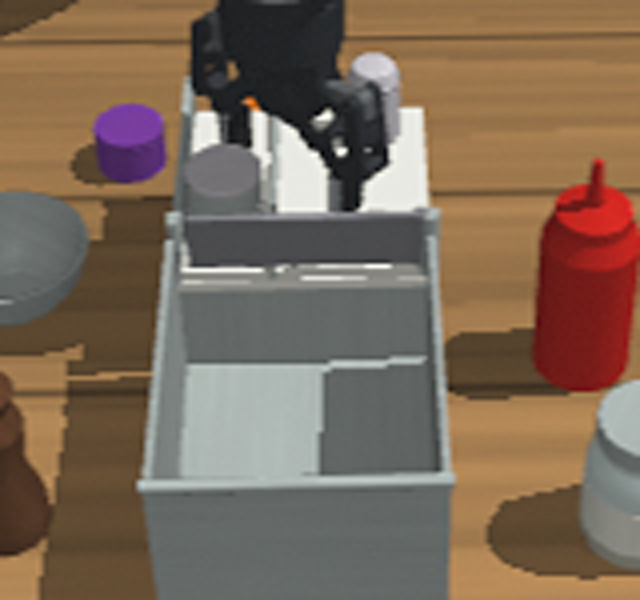

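```bash
python3 -m pendant '[[[-0.04,0.036,0.008,0,0,0],[-0.08,0.071,0.012,0,0,0],[-0.12,0.107,0.012,0,0,0],[-0.16,0.142,0.012,0,0,0],[-0.2,0.178,0.012,0,0,0]]]'
python3 chk.py 4
```

```text
clock: 4.55
tool_pos: [0.569, -0.0418, 0.2482]
tcp_rot: [0.352, 0.936, 0.0, -0.001]
force: [-10.8, 3.1, 1.0]
width: 1.002
clock 4.55 tcp st -28.1 -10.1 tip z 87.2 F1 corner x~ -48.6 toolx 138.8 z tilt [-0.001  0.001 -1.   ] F [-10.8   3.1   1. ]
cup top 39 [-63.9   2.1] [-67.7 -27. ]
```

View pics/s4.png

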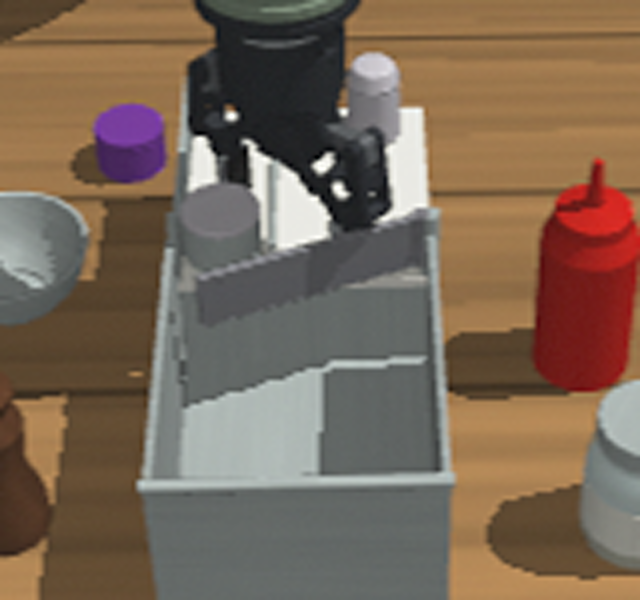

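The flap stands open at about 0.4 rad, held by the left finger, and the cup top at crop (220,220) is clear of it. I keep pushing.

```bash
python3 -m pendant '[[[-0.035,0.031,0,0,0,0],[-0.07,0.062,0,0,0,0],[-0.105,0.093,0,0,0,0],[-0.14,0.124,0,0,0,0],[-0.175,0.155,0,0,0,0]]]'
python3 chk.py 5
```

```text
clock: 5.02
tool_pos: [0.604, -0.0423, 0.2481]
tcp_rot: [0.352, 0.936, -0.0, -0.001]
force: [-9.3, -1.9, -0.1]
width: 0.998
clock 5.0167 tcp st 6.9 -11.0 tip z 87.1 F1 corner x~ -13.6 toolx 138.7 z tilt [-0.001 -0.    -1.   ] F [-9.3 -1.9 -0.1]
cup top 139 [-6.2 26.1] [-68.5 -28.7]
```

View pics/s5.png

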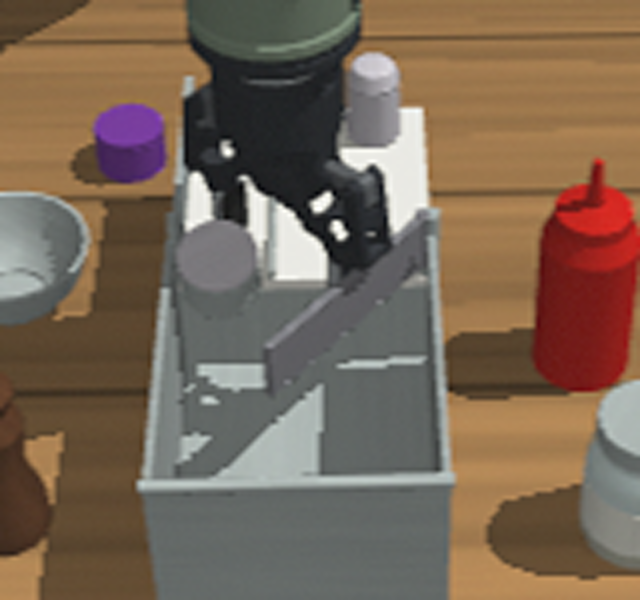

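```bash
python3 -m pendant '[[[-0.025,0.022,0,0,0,0],[-0.05,0.044,0,0,0,0],[-0.075,0.067,0,0,0,0],[-0.1,0.089,0,0,0,0],[-0.1,0.089,0,0,0,0]]]'
python3 chk.py 6
```

```text
clock: 5.48
tool_pos: [0.6246, -0.0425, 0.2482]
tcp_rot: [0.353, 0.936, -0.0, -0.0]
force: [-3.4, -4.8, -0.5]
width: 1.001
clock 5.4833 tcp st 27.5 -11.3 tip z 87.2 F1 corner x~ 7.0 toolx 138.7 z tilt [-0. -0. -1.] F [-3.4 -4.8 -0.5]
```

View pics/s6.png

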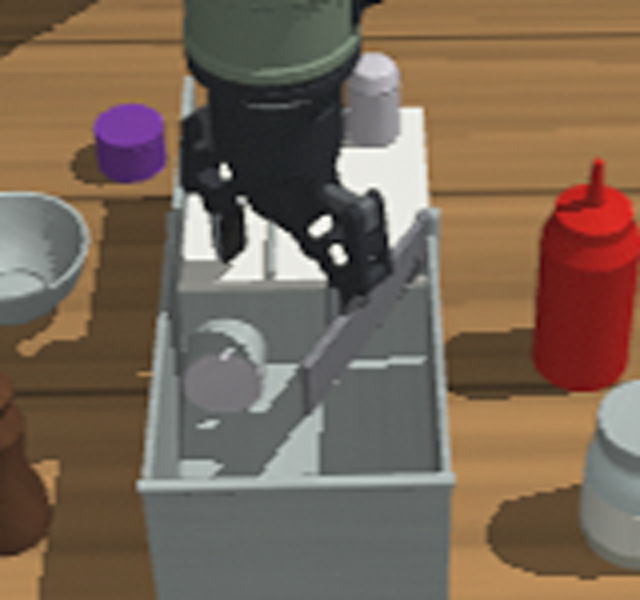

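The cup has dropped into the bin (crop 225,370) and the finger still holds the flap at about 1 rad. I hold a moment, then check.

```bash
python3 -m pendant '[[[0,0,0,0,0,0],[0,0,0,0,0,0],[0,0,0,0,0,0],[0,0,0,0,0,0],[0,0,0,0,0,0]]]'
python3 chk.py 7; python3 - <<'E'
from h import *
p=np.load("last.npz");W=cloud(p)
P=(W-[.597,-.0314,0])*1e3;x,y,z=P[...,0],P[...,1],P[...,2]
q=(x>8)&(x<100)&(y>-72)&(y<-10)&(z>15)&(z<80)&(p["color"].min(-1)>90)
print(np.percentile(P[q],[5,50,95],axis=0).round(0))
E
```

```text
clock: 5.95
tool_pos: [0.6242, -0.0428, 0.2483]
tcp_rot: [0.353, 0.936, -0.0, 0.0]
force: [-2.3, -5.2, -2.0]
width: 1.002
clock 5.95 tcp st 27.1 -11.7 tip z 87.3 F1 corner x~ 6.6 toolx 138.7 z tilt [ 0.    -0.001 -1.   ] F [-2.3 -5.2 -2. ]
[[ 19. -68.  19.]
 [ 50. -47.  44.]
 [ 54. -27.  55.]]
```

View pics/s7.png

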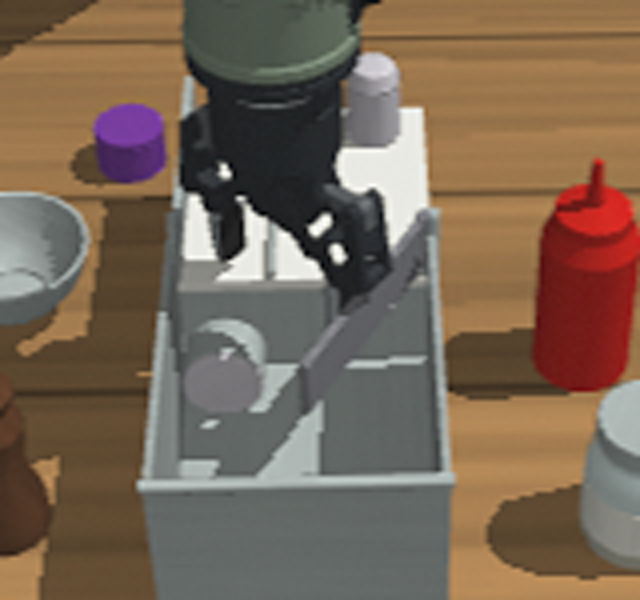

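```bash
python3 -m pendant '[[[0.087,-0.077,0,0,0,0],[0.174,-0.154,0,0,0,0],[0.26,-0.231,0,0,0,0],[0.347,-0.308,0,0,0,0],[0.434,-0.385,0,0,0,0]]]'
python3 -m pendant '[[[0,0,-0.1,0,0,0],[0,0,-0.3,0,0,0],[0,0,-0.5,0,0,0],[0,0,-0.7,0,0,0],[0,0,-0.8,0,0,0]]]'
python3 chk.py 8
```

```text
clock: 6.42
tool_pos: [0.5367, -0.0425, 0.2484]
tcp_rot: [0.353, 0.936, 0.001, 0.001]
force: [1.3, -0.1, -0.3]
width: 1.004
clock: 6.83
tool_pos: [0.5372, -0.042, 0.3715]
tcp_rot: [0.352, 0.936, 0.001, 0.002]
force: [-0.6, -0.7, 0.5]
width: 1.001
clock 6.8333 tcp st -59.9 -10.0 tip z 210.5 F1 corner x~ -80.4 toolx 138.7 z tilt [ 0.005  0.001 -1.   ] F [-0.6 -0.7  0.5]
```

View pics/s8.png

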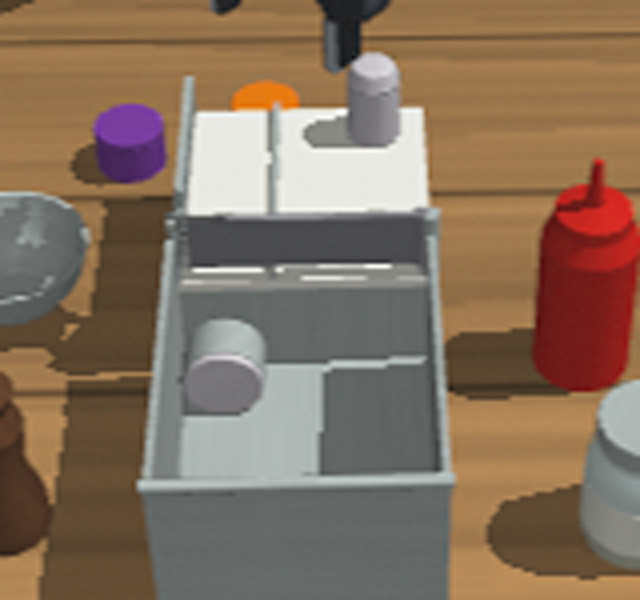

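```bash
python3 -m pendant '[[[0,0,-0.1,0,0,0],[0,0,-0.1,0,0,0],[0,0,-0.1,0,0,0],[0,0,-0.1,0,0,0],[0,0,-0.1,0,0,0]]]'
python3 - <<'E'
from h import *
from station import optics
a=np.load("last.npz");b=optics.read_camera("scene");o=np.load("scene0.npz")
def f(p):
    W=cloud(p);P=(W-[.597,-.0314,0])*1e3;x,y,z=P[...,0],P[...,1],P[...,2]
    q=(x>8)&(x<70)&(y>-72)&(y<-10)&(z>15)&(z<70)
    g=(z>108)&(z<128)&(abs(x)<12)&(y>-62)&(y<65);k=np.polyfit(y[g],x[g],1)
    return np.percentile(P[q],[5,50,95],axis=0).round(0).tolist(),"flap slope",k.round(4)
print(f(a));print(f(b));print("flap at start",f(o)[1:])
d=np.abs(b["color"].astype(int)-a["color"]).max(-1)[195:260,265:345];print("diff max in bin",d.max())
d=(np.abs(b["color"].astype(int)-o["color"]).max(-1)>40)
for n,(u0,v0,u1,v1) in dict(bottle=(362,178,392,240),jar=(374,234,408,282),mill=(212,230,245,282),bowl=(208,188,253,226),tongs=(157,153,214,200),spatula=(433,138,478,208),shaker=(316,152,332,180)).items():print(n,d[v0:v1,u0:u1].mean().round(3))
E
```

```text
clock: 7.3
tool_pos: [0.5373, -0.0423, 0.3809]
tcp_rot: [0.352, 0.936, -0.0, -0.0]
force: [-0.7, -0.8, -0.6]
width: 0.998
([[18.0, -69.0, 19.0], [50.0, -48.0, 44.0], [54.0, -27.0, 55.0]], 'flap slope', array([-0.0114,  1.3755]))
([[20.0, -69.0, 19.0], [50.0, -47.0, 44.0], [54.0, -27.0, 55.0]], 'flap slope', array([-0.0113,  1.591 ]))
flap at start ('flap slope', array([-0.0128,  1.5776]))
diff max in bin 80
bottle 0.0
jar 0.0
mill 0.012
bowl 0.354
tongs 0.413
spatula 0.0
shaker 0.002
```

```bash
python3 - <<'E'
from h import *
import cv2
from station import optics
a=np.load("last.npz")["color"];b=optics.read_camera("scene")["color"];cv2.imwrite("pics/f.png",b)
d=np.abs(b.astype(int)-a).max(-1)[195:260,265:345];print((d>30).sum(),np.argwhere(d>30)[:8]+[195,265])
E
```

```text
5 [[195 271]
 [195 272]
 [195 273]
 [207 277]
 [207 278]]
```

View pics/f.png

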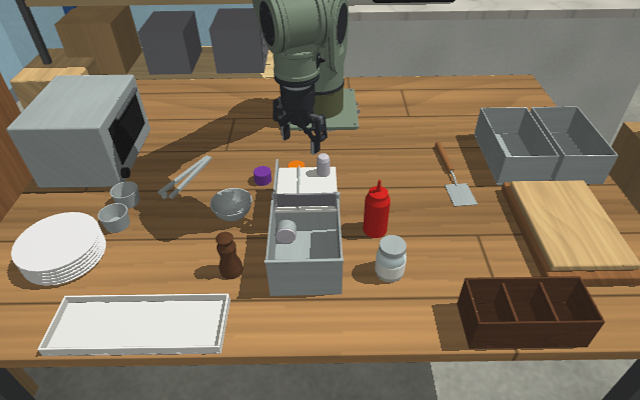

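The differences at the bowl (230,205) and tongs (187,176) are the arm's shadow; both are where they were. The cup lies in the bin at (286,231), the flap is shut, and the gripper is clear, so I hand in.

```bash
python3 -c "
from station import workorder,telemetry
print(workorder.hand_in(),telemetry.state()['clock'])"
```

```text
the job is handed in; nothing more can be done
the job is handed in; nothing more can be done
```

The steel cup is in the catch bin, the flap is shut again and the job is handed in; no verdict was reported. I turned the open gripper diagonally so that one straight push did both jobs. The left finger opened and held the flap while the right finger slid the cup down the lane and over the edge. I then backed the fingers out so the flap closed behind them, and lifted clear.

- **Push:** The flap was at about 0.4 rad with the cup still on the deck and about 1 rad when the cup dropped. In the pictures the cup stayed clear of the flap throughout. The wrist force read about 11 N at most.
- **Cup:** It lies on its side against the bin's front wall, with its highest point about 55 mm above the table. I saw no movement between the last two pictures.
- **Flap:** Its measured angle is within 0.002 rad of where it stood at the start.
- **Bystanders:** None of the seven looks moved. The pixel comparison flagged the bowl and tongs, but in the picture that is the arm's shadow and both are where they started.
- **Time:** The clock read about 7.3 s at the last move, against the 38 s limit.

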